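# Seat the cutter arbor in the arch trimmer's spindle

### The arm

A 6-joint arm with a two-finger parallel gripper is mounted at the origin on a cart in front of the work surface, level with it; the furniture and walls round the work are solid. World frame = base frame: x ahead of the robot, y to its left, z up, the work surface at z = 0. Lengths are in mm, angles in rad, forces in N, time in s.
With the tool pointing down it reaches from about 350 to 925 mm from the base axis. Payload 6.4 kg.
Tool frame: the origin (TCP) lies midway between the tips of the shut fingers; the grasp point (between the pads) lies 19 mm behind it; z points along the fingers, y is the line along which they close (so a half turn about z gives the same grasp; the last joint's range is limited). The gripper opens to 94 mm and grips with 3 to 60 N. Pads are 16 mm wide; open, the fingers measure 119 mm over their backs; the gripper's body (75 mm by 177 mm) begins 78 mm behind the grasp point.
Start: joints at [1.122, 0.245, 1.558, -0, 1.339, -0.174], TCP at [176.377, 625.624, 205.455] pointing down, gripper open.
Joint ranges: [-3.13, 3.13], [-1.02, 2.26], [0.13, 2.54], [-0.95, 4.09], [0.21, 2.88], [-2.74, 2.74]. Speed limits (rad/s): [2.57, 2.57, 3.14, 3.14, 3.14, 3.14].

### API

Orientations are given as a unit quaternion [x, y, z, w].
In Python, from cell import r gives the robot as it stands.
- The arm moves only by the shell command python3 -m pendant 'ROWS' [FORCE]. ROWS is a JSON object whose one key "series" holds a list of rows, each a list of 3 entries, a list of its own where there are three numbers: the shift along the world's x, y, z in units of 25 mm (1.0 is 25 mm), then the turn, a rotation vector about the world's x, y, z in units of 5 degrees (1.0 is 5 degrees), then the closure, from 0 (fully open) to 1 (shut). In form: {"series": [[[tx, ty, tz], [ax, ay, az], gripper], ...]}. A call has exactly 5 rows; each row shifts and turns the commanded pose from where the row before left it; what a row does not reach is not made up. A row lasts 1/12 s, in which the tool goes at most 41.7 mm and 7.16 degrees, less where a joint would pass 70% of its speed; a pose out of reach is approached as far as the arm can. A call is refused whole if a number of a shift passes 1 or a number of a turn 1, either way. A call with a gripper value outside its range is refused whole. The fingers move at their own pace and stop on an object; FORCE is the grip in N (left out, the last holds). Time passes only in rows, so rows that do not move let the fingers close, or fill a call up. It gives the time, the measured TCP pose, the force, the opening and the grip force at its end, in the units of the state.
- r.sense(): the state, without advancing time (a new reading comes with each control period).
- r.read_camera(name): name is "scene" or "top" or "wrist"; returns a dict with "img" (400x640x3 uint8, blue, green, red), "depth" (400x640 float32, mm along the optical axis (not along the pixel's ray), 0 where there is no reading), "fx", "fy", "cx", "cy" (pixels), "extrinsics" (4x4, takes a point from camera to world coordinates); the wrist camera has in their place "mount" (4x4, takes a point from camera to tool coordinates, whose origin is the TCP and whose axes are the flange's). Camera axes: x right, y down, z forward; pixel columns grow to the right and rows downward; lengths in mm; the calibration is good to about 2 mm. The wrist camera is an equidistant fisheye: a pixel r from the principal point sees the ray r / f radians off the axis. A picture is of the moment at which its call begins: read the wrist's pose just before it.
- r.close_job(): hands the job in; it is judged then, once.
Trained networks look in the newest picture that a camera, given by its name, has taken for a name from the list of things; names that differ only in an ending like _2 or _b are one class to them, and where a whole thing is asked for, a point or a joint stands for the part that bears it (a point fixed in the world has none). Each returns a list of dicts, best first, with "confidence" (0 to 1); they miss things now and then, are a little off and sometimes report something else, mostly with a low value. They report only what shows in the picture. A call takes as long as a camera call. They do not tell look-alikes from the thing itself.
- r.boxes_of(camera, target): "box" ([left, top, right, bottom] in pixels, round what is visible of it).
- r.outline_of(camera, target): "pixels" (400x640 bool, what is visible of it) and "box" ([left, top, right, bottom] in pixels, round what is visible of it).
The state is a dict: "t": time; "qpos": joint angles; "dq": joint speeds; "joint_efforts": joint torques, N m; "tool_pos": TCP position; "eef_rot": TCP orientation; "wrist_force": force on the tool from outside, world axes, zero at the start; "ft_torque": the same for the moment, N m; "finger_gap": finger opening in mm; "gripper_force": force on a finger pad.
Only numpy, scipy, OpenCV 4.12 (cv2) and the standard library are available. Lean on these libraries where they do the work, as an engineer would, in place of code of your own. Each camera call takes 0.05 s, during which the arm holds its last target. There are 200 camera calls.

### The job

Take the cutter arbor out of its holder and fit its tapered shank into the upright spindle of the arch trimmer: feel for the angle at which the two slots of its flange drop over the two drive dogs, then press it fully home so that the flange lies flat on the spindle nose, and let go. Treat the spindle gently: do not bang, drop or force the arbor (never push on it with more than about 25 N), keep it upright, and leave the other things on the desk where they are.

Things in the scene. Friction and masses are not known exactly. Their poses are not given: they have to be found in the camera images.
- arbor: cutter arbor, about 220 g, steel, 100 mm long, upright in the holder. Origin: centre of the flange's underside; z up. Below it a tapered shank, 34 mm long, 27 mm across at the flange, 17 mm near the chamfered tip. Flange 53 mm across, 8 mm thick, with two open slots 12 mm wide toward its own +y and -y, from the rim in to 14.5 mm from the axis (a half turn is equivalent).
- arbor_grip (a point): grip point on the arbor's axis, 30 mm above its origin, in the dark cylindrical collar (32 mm across, 8 to 42 mm above the origin; keep fingertips 11 mm or more above the origin, clear of the flange). Above the collar is a fluted cutter head 29 mm across, its top 66 mm above the arbor's origin.
- holder: fixed grey block 75 x 130 x 44 mm with two 32 mm through holes at its own y +31 and -31 mm; the arbor hangs in the +y one with its flange on the top face, the other is empty. Origin: centre of the underside; z up.
- trimmer: fixed arch trimmer: white housing 116 x 116 x 64 mm with an upright steel spindle nose, 55 mm across, in the middle of its top. Origin: centre of the underside; switch panel toward its own -x, z up.
- nose (a point): centre of the flat top face of the spindle nose, 102 mm above the desk, on the spindle axis; axes as the trimmer's. The tapered bore opens here: 28.4 mm across at the mouth, 18.4 mm at 38 mm depth (0.6 mm play each side when home, more higher up). Home: the arbor's origin at this point with its flange flat on the face.
- dog_tops (a point): point on the spindle axis level with the tops of the two drive dogs, 7 mm above the face. Dogs: facing each other across the axis, 9 mm wide, 21.5 mm from the axis. Their line lies within 0.60 rad either side of the trimmer's y axis (angle not measured). Slots pass the dogs within about 4 degrees of true; else the flange rests here. Turning the spindle takes 0.25 N m.
- pad_top (a point): top, as found, of a stiff brass friction pad in the bore, on the axis 30 mm below the nose face. The shank's tip meets it when the flange is 4 mm above the face; pushing it the last 4 mm takes about 7 N. It stays where it is pushed and the arbor's weight alone does not move it. The flange, not the pad, is the final stop.
- dropper_bottle: brown dropper bottle 33 x 34 x 102 mm, loose; leave it alone. Origin under its centre.
- handpiece: dental handpiece 19 x 151 x 20 mm lying on the desk, loose; leave it alone. Origin under its centre, length along its y.
- cup: white plastic cup 75 mm across, 105 mm high, loose; leave it alone. Origin under its centre.
- jaw_block: small pink block with a row of teeth 22 x 58 x 29 mm, loose; leave it alone. Origin under its centre.
Mind the look-alikes: they are no part of the job. Leave any red look-alike of the holder alone.

How it is judged:
By the outcome, as a careful person would: the job done as asked, in the order asked, and still so for the second after the job is handed in, with the robot touching nothing.
It also fails if it takes over 48 s, if anything falls off the work surface, if the arm or the gripper's body presses on something with over 40 N, if the wrist force passes 120 N, or if a joint passes its speed limit or range.

## Working session

There is one attempt and no reset: what is moved stays moved. The work goes in short steps, Python scripts to look and compute and a shell command to move; the robot and the scene stay as the last step left them, time stands still between calls to the robot, and variables do not carry over. Pictures are saved under pics/ and viewed, at most 10 in all, crops included, and the job is handed in when it is done.

```bash
ls; mkdir -p pics; cat > h.py <<'E'
import numpy as np, cv2
from cell import r
def world(c,mask=None):
    v,u=np.mgrid[0:400,0:640]; d=c["depth"]
    P=np.stack([(u-c["cx"])/c["fx"]*d,(v-c["cy"])/c["fy"]*d,d,np.ones_like(d)],-1)@np.array(c["extrinsics"]).T
    P=P[...,:3].copy(); P[d<=0]=np.nan
    return P
E
python3 - <<'E'
from h import *
s=r.sense(); print({k:np.round(v,3).tolist() for k,v in s.items()})
ims=[]
for n in ["scene","top"]:
    c=r.read_camera(n); cv2.imwrite(f"pics/{n}0.png",c["img"]); P=world(c); np.save(f"{n}.npy",P)
    for t in ["arbor","holder","trimmer","dropper_bottle","handpiece","cup","jaw_block"]:
        for o in r.outline_of(n,t)[:3]:
            Q=P[o["pixels"]]; Q=Q[~np.isnan(Q[:,0])]
            print(n,t,round(o["confidence"],2),np.round(o["box"]).astype(int).tolist(), np.percentile(Q,[3,50,97],axis=0).round().astype(int).tolist() if len(Q) else None)
E
```

```text
pics
{'t': 0.0, 'qpos': [1.122, 0.246, 1.559, -0.0, 1.339, -0.174], 'dq': [0.0, -0.001, 0.0, 0.001, -0.0, -0.001], 'joint_efforts': [-0.001, -41.581, -31.461, 0.068, 0.033, -0.0], 'tool_pos': [176.151, 625.063, 204.367], 'eef_rot': [0.137, 0.991, -0.001, -0.0], 'wrist_force': [0.093, -0.759, -0.559], 'ft_torque': [-0.012, -0.036, -0.025], 'gripper_force': 0.0, 'finger_gap': 93.963}
scene arbor 0.85 [334, 210, 357, 246] [[467, -339, 47], [482, -318, 69], [505, -304, 110]]
scene holder 0.8 [323, 220, 388, 265] [[431, -416, 1], [462, -351, 37], [530, -287, 46]]
scene trimmer 0.64 [232, 238, 302, 307] [[436, -190, 17], [480, -114, 63], [536, -67, 103]]
scene dropper_bottle 0.95 [252, 193, 262, 233] [[673, -228, 4], [680, -210, 48], [694, -199, 96]]
scene dropper_bottle 0.72 [322, 222, 388, 264] [[431, -414, 2], [461, -351, 38], [528, -287, 46]]
scene handpiece 0.52 [293, 204, 332, 230] [[610, -411, 6], [624, -331, 15], [648, -278, 19]]
scene cup 0.65 [350, 167, 378, 210] [[568, -517, 7], [590, -471, 76], [634, -450, 105]]
scene cup 0.63 [296, 206, 330, 230] [[610, -406, 3], [623, -330, 1
[... 307 characters left out ...]
06, 224, 478, 283] [[378, -634, 4], [428, -572, 43], [479, -510, 47]]
top holder 0.61 [205, 185, 273, 251] [[448, -195, 38], [505, -141, 66], [565, -77, 104]]
top trimmer 0.62 [208, 188, 275, 254] [[448, -195, 32], [505, -141, 66], [566, -78, 104]]
top dropper_bottle 0.53 [267, 126, 283, 147] [[676, -231, 6], [686, -219, 61], [704, -204, 100]]
top handpiece 0.94 [305, 154, 370, 172] [[614, -414, -1], [632, -335, 16], [651, -281, 21]]
top cup 0.77 [385, 150, 422, 185] [[575, -516, 1], [614, -493, 49], [636, -454, 106]]
top cup 0.44 [203, 185, 275, 252] [[447, -195, 32], [505, -141, 66], [565, -77, 104]]
top jaw_block 0.71 [231, 127, 257, 138] [[698, -158, 7], [707, -135, 21], [719, -109, 31]]
```

```bash
python3 - <<'E'
from h import *
a=cv2.imread("pics/top0.png")[110:300,190:490]; cv2.imwrite("pics/topcrop.png",cv2.resize(a,None,fx=2.6,fy=2.6,interpolation=cv2.INTER_CUBIC))
P=np.load("top.npy"); R=P.reshape(-1,3)
def sel(b,z0,z1):
    Q=P[b[1]:b[3],b[0]:b[2]].reshape(-1,3); return Q[(Q[:,2]>z0)&(Q[:,2]<z1)]
for n,b,z0,z1 in [("arbortop",(311,200,373,250),104,118),("flange",(311,200,373,250),48.5,60),("nose",(205,185,275,254),94,114),("dogs",(205,185,275,254),105.5,114),("housing",(205,185,275,254),58,70),("holder",(305,200,380,255),38,47)]:
    Q=sel(b,z0,z1).astype(np.float32); q=Q[:,:2]
    print(n,len(Q),Q.mean(0).round(1) if len(Q) else '', cv2.minEnclosingCircle(q) if len(q)>2 else '', cv2.minAreaRect(q) if len(q)>2 else '')
print(sel((205,185,275,254),103.5,114).round(1).tolist()[:30])
E
```

```text
Traceback (most recent call last):
cv2.error: OpenCV(4.12.0) /io/opencv/modules/imgproc/src/shapedescr.cpp:201: error: (-215:Assertion failed) count >= 0 && (depth == CV_32F || depth == CV_32S) in function 'minEnclosingCircle'
```

View pics/topcrop.png

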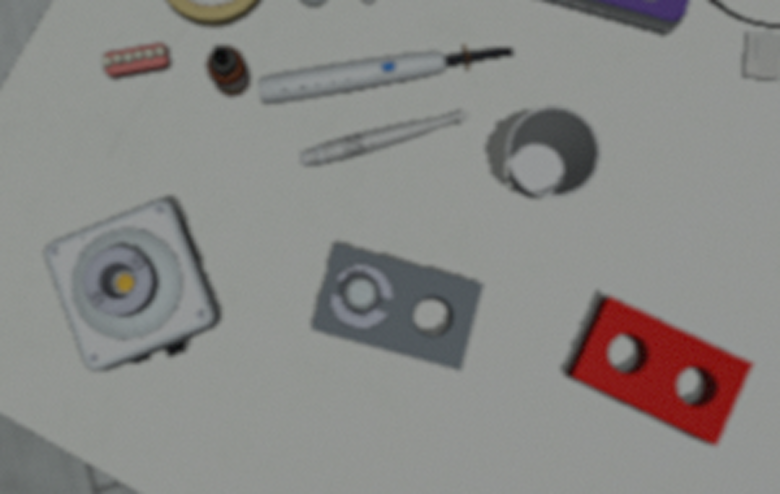

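View pics/scene0.png

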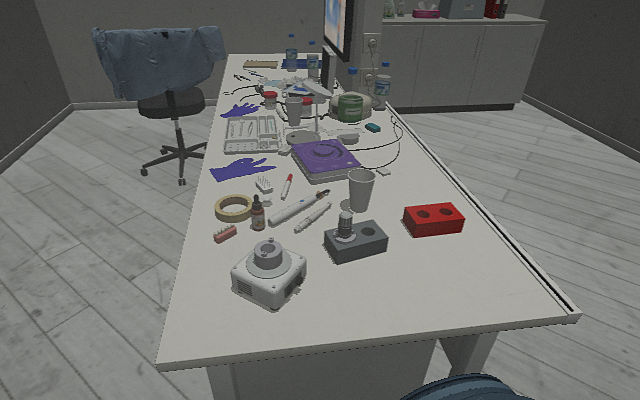

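The top crop shows the grey holder with the arbor at crop (360,293), which is full-image ~(329,222). The trimmer nose is at crop (122,282). The only holder look-alike is the red block at (655,370), which is empty and red, so I leave it alone. Grey block with the arbor matches the description.

```bash
python3 - <<'E'
from h import *
P=np.load("top.npy")
def sel(b,z0,z1):
    Q=P[b[1]:b[3],b[0]:b[2]].reshape(-1,3); Q=Q[~np.isnan(Q[:,0])]; return Q[(Q[:,2]>z0)&(Q[:,2]<z1)]
for n,b,z0,z1 in [("arbortop",(311,200,373,250),104,118),("flange",(311,200,373,250),48.5,60),("nose",(205,185,275,254),94,114),("dogs",(205,185,275,254),105.5,114),("housing",(205,185,275,254),58,70),("holder",(305,200,380,255),38,47)]:
    Q=sel(b,z0,z1); q=np.ascontiguousarray(Q[:,:2],dtype=np.float32)
    print(n,len(Q),Q.mean(0).round(1) if len(Q) else '')
    if len(q)>2: print(cv2.minEnclosingCircle(q), cv2.minAreaRect(q))
print(sel((205,185,275,254),104.5,114).round(1).tolist()[:30])
im=cv2.imread("pics/top0.png")
a=np.hstack([cv2.resize(im[205:240,312:347],(390,390),interpolation=cv2.INTER_CUBIC),cv2.resize(im[200:238,217:255],(390,390),interpolation=cv2.INTER_CUBIC)])
cv2.imwrite("pics/zoom.png",a)
E
```

```text
arbortop 136 [ 493.4 -326.3  108.9]
((493.3069152832031, -326.4017028808594), 13.874454498291016) ((493.26214599609375, -326.5091857910156), (24.551471710205078, 26.485395431518555), 89.08106994628906)
flange 230 [ 493.  -327.4   51.9]
((494.6894836425781, -356.7988586425781), 63.64778137207031) ((492.5387268066406, -360.26495361328125), (119.5479507446289, 63.56221389770508), 79.51879119873047)
nose 429 [ 507.7 -133.4  102. ]
((508.1929626464844, -132.90196228027344), 27.82302474975586) ((508.0369873046875, -133.11155700683594), (53.089359283447266, 51.97246551513672), 89.14938354492188)
dogs 42 [ 506.  -133.8  108.4]
((509.3052062988281, -131.86476135253906), 25.55810546875) ((500.438232421875, -139.3660888671875), (27.887407302856445, 50.9907112121582), 40.01526641845703)
housing 1838 [ 506.8 -136.1   64.6]
((507.3740234375, -134.0409393310547), 75.22311401367188) ((508.12103271484375, -133.36721801757812), (114.28089904785156, 114.00574493408203), 20.867353439331055)
holder 1415 [ 483.  -361.4   43.7]
((484.91510009765625, -356.3287048339844), 74.30882263183594) ((485.14227294921875, -355.97161865234375), (130.05902099609375, 75.02418518066406), 73.41849517822266)
[[526.5, -150.8, 110.1], [525.0, -143.5, 104.6], [524.6, -146.5, 109.0], [524.8, -147.9, 105.7], [524.5, -150.6, 109.2], [524.8, -152.0, 105.6], [523.5, -116.6, 104.8], [522.7, -144.2, 108.3], [522.3, -147.0, 111.6], [522.3, -149.1, 111.8], [522.4, -150.7, 109.8], [522.3, -152.9, 110.2], [520.6, -146.2, 107.9], [520.5, -148.5, 108.8], [520.5, -150.3, 107.7], [520.3, -152.7, 109.1], [520.2, -154.9, 109.8], [518.5, -148.2, 107.5], [518.3, -150.7, 109.7], [518.4, -152.4, 107.8], [517.4, -112.5, 104.7], [516.5, -150.1, 106.6], [515.4, -108.4, 105.1], [512.4, -151.9, 105.3], [508.2, -155.9, 104.6], [506.1, -158.0, 104.8], [498.5, -115.8, 109.6], [498.6, -117.4, 107.8], [496.6, -113.4, 108.0], [496.4, -116.0, 110.6]]
```

View pics/zoom.png

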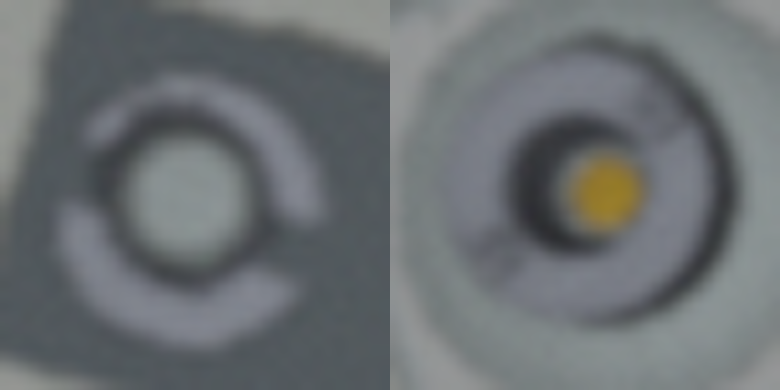

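The zoom shows the arbor slots at zoom (90,165) and (300,240), so the slot line is about 70° in world. It also shows the dogs at (655,110) and (500,255), so their line is about 126–133°. Next I move over the trimmer for a wrist-camera look.

```bash
for i in 1 2; do :; done
python3 -m pendant '{"series": [[[1,-1,0.5],[0,0,-0.4],0],[[1,-1,0.5],[0,0,-0.4],0],[[1,-1,0.5],[0,0,-0.4],0],[[1,-1,0.5],[0,0,-0.4],0],[[1,-1,0.5],[0,0,-0.4],0]]}'
python3 -m pendant '{"series": [[[1,-1,0.3],[0,0,-0.4],0],[[1,-1,0.3],[0,0,-0.4],0],[[1,-1,0.3],[0,0,-0.4],0],[[1,-1,0.3],[0,0,-0.4],0],[[1,-1,0.3],[0,0,-0.4],0]]}'
```

```text
t: 1.22
tool_pos: [302.2, 499.4, 268.7]
eef_rot: [0.223, 0.975, 0.0, 0.0]
wrist_force: [0.8, 0.5, 0.3]
finger_gap: 94.4
gripper_force: 0.0
t: 1.63
tool_pos: [427.3, 374.2, 306.1]
eef_rot: [0.308, 0.951, 0.0, 0.0]
wrist_force: [-0.4, 0.2, -0.4]
finger_gap: 93.9
gripper_force: 0.0
```

```bash
python3 -m pendant '{"series": [[[0.1,-1,0],[0,0,-0.3],0],[[0.1,-1,0],[0,0,-0.3],0],[[0.1,-1,0],[0,0,-0.3],0],[[0.1,-1,0],[0,0,-0.3],0],[[0.1,-1,0],[0,0,-0.3],0]]}'
python3 -m pendant '{"series": [[[0.1,-1,0],[0,0,-0.3],0],[[0.1,-1,0],[0,0,-0.3],0],[[0.1,-1,0],[0,0,-0.3],0],[[0.1,-1,0],[0,0,-0.3],0],[[0.1,-1,0],[0,0,-0.3],0]]}'
python3 -m pendant '{"series": [[[0.1,-1,0],[0,0,-0.3],0],[[0.1,-1,0],[0,0,-0.3],0],[[0.1,-1,0],[0,0,-0.3],0],[[0.1,-1,0],[0,0,-0.3],0],[[0.1,-1,0],[0,0,-0.3],0]]}'
python3 -m pendant '{"series": [[[0.3,-1,0],[0,0,-0.3],0],[[0.3,-1,0],[0,0,-0.3],0],[[0.3,-1,0],[0,0,-0.3],0],[[0.3,-1,-0.5],[0,0,-0.3],0],[[0.3,-1,-0.5],[0,0,-0.3],0]]}'
cat >> h.py <<'E'
from scipy.spatial.transform import Rotation as Ro
def wcam():
    s=r.sense(); c=r.read_camera("wrist")
    T=np.eye(4); T[:3,:3]=Ro.from_quat(s["eef_rot"]).as_matrix(); T[:3,3]=s["tool_pos"]
    return c,T@np.array(c["mount"]),s
def ortho(c,M,cx,cy,z,half=45,px=0.25):
    """resample fisheye onto world plane z, centred cx,cy; image up=+x, right=-y"""
    n=int(2*half/px); i=np.arange(n)*px-half
    Y,X=np.meshgrid(cy-i,cx-i); W=np.stack([X,Y,np.full_like(X,z),np.ones_like(X)],-1)
    C=W@np.linalg.inv(M).T; rr=np.hypot(C[...,0],C[...,1]); th=np.arctan2(rr,C[...,2]); k=th/np.maximum(rr,1e-9)
    u=c["cx"]+c["fx"]*C[...,0]*k; v=c["cy"]+c["fy"]*C[...,1]*k
    return cv2.remap(c["img"],u.astype(np.float32),v.astype(np.float32),cv2.INTER_CUBIC)
E
python3 - <<'E'
from h import *
c,M,s=wcam(); print(s["qpos"].round(3) if hasattr(s["qpos"],'round') else s["qpos"],M.round(2),c["fx"])
cv2.imwrite("pics/w1.png",c["img"])
o=ortho(c,M,508,-133,102); o2=ortho(c,M,508,-133,109)
cv2.imwrite("pics/w1o.png",np.hstack([o,o2]))
E
```

```text
t: 2.05
tool_pos: [438.9, 249.4, 305.6]
eef_rot: [0.369, 0.929, 0.0, 0.0]
wrist_force: [0.4, -0.4, 0.5]
finger_gap: 94.0
gripper_force: 0.0
t: 2.47
tool_pos: [451.3, 124.5, 305.7]
eef_rot: [0.429, 0.903, 0.0, 0.0]
wrist_force: [0.3, -0.5, 0.3]
finger_gap: 94.1
gripper_force: 0.0
t: 2.88
tool_pos: [463.8, -0.6, 305.7]
eef_rot: [0.487, 0.873, 0.0, 0.0]
wrist_force: [0.9, -0.4, -0.6]
finger_gap: 94.3
gripper_force: 0.0
t: 3.3
tool_pos: [502.1, -126.0, 281.2]
eef_rot: [0.543, 0.839, 0.0, 0.001]
wrist_force: [0.2, -0.7, -0.6]
finger_gap: 94.2
gripper_force: 0.0
[-0.465 -0.128  1.809  0.     1.457 -0.887] [[ 9.1000e-01  4.0000e-01  1.0000e-01  4.7231e+02]
 [ 4.1000e-01 -8.8000e-01 -2.3000e-01 -6.1320e+01]
 [ 0.0000e+00  2.5000e-01 -9.7000e-01  4.5959e+02]
 [ 0.0000e+00  0.0000e+00  0.0000e+00  1.0000e+00]] 309.70691628693146
```

View pics/w1o.png

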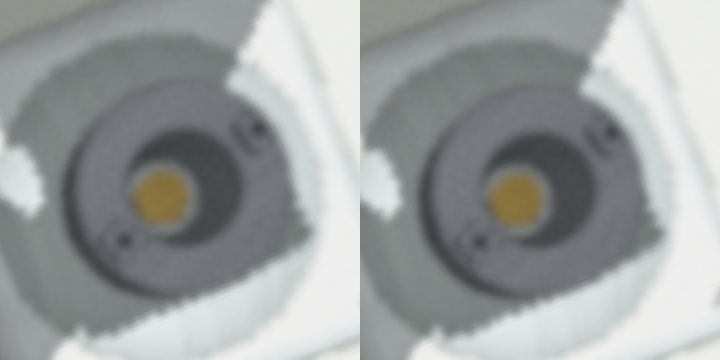

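The ortho view shows the nose centred near (184,188), with dog-top marks at (253,133) and (120,241) in the right panel. They are 21.4 mm from the axis, which matches, and the dog line is at about 129°. Now the arbor, from the same relative viewpoint.

```bash
python3 -m pendant '{"series": [[[-0.05,-0.77,-0.2],[0,0,0],0],[[-0.05,-0.77,-0.2],[0,0,0],0],[[-0.05,-0.77,-0.2],[0,0,0],0],[[-0.05,-0.77,-0.2],[0,0,0],0],[[-0.05,-0.77,-0.2],[0,0,0],0]]}'
python3 -m pendant '{"series": [[[-0.05,-0.77,-0.2],[0,0,0],0],[[-0.05,-0.77,-0.2],[0,0,0],0],[[-0.05,-0.77,-0.2],[0,0,0],0],[[-0.05,-0.77,-0.2],[0,0,0],0],[[-0.05,-0.77,-0.2],[0,0,0],0]]}'
python3 - <<'E'
from h import *
c,M,s=wcam(); print(s["qpos"],s["tool_pos"])
o=ortho(c,M,493,-327,52); o2=ortho(c,M,493,-327,110)
cv2.imwrite("pics/w2o.png",np.hstack([o,o2]))
E
```

```text
t: 3.77
tool_pos: [495.0, -221.4, 255.3]
eef_rot: [0.543, 0.84, 0.0, 0.0]
wrist_force: [0.3, -0.7, 0.4]
finger_gap: 93.9
gripper_force: 0.0
t: 4.18
tool_pos: [488.7, -317.6, 230.3]
eef_rot: [0.543, 0.84, 0.0, 0.0]
wrist_force: [-0.1, -0.5, -0.6]
finger_gap: 93.9
gripper_force: 0.0
[-7.70723179e-01  6.89816705e-02  1.70934434e+00  5.72735509e-05
  1.36325495e+00 -1.19417795e+00] [ 488.73495727 -317.62105262  230.28967269]
```

View pics/w2o.png

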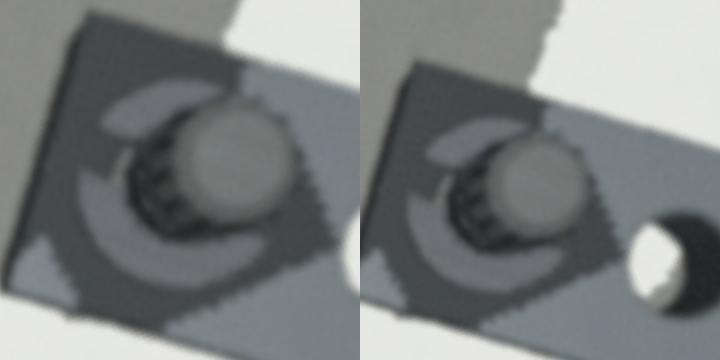

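Here the arbor's head top is at right panel (177,187), which puts the arbor at about (492.4,-326.4). The left slot is at (92,151), so the slot line is about 70.3°. I descend and grasp.

```bash
python3 -m pendant '{"series": [[[0.05,-0.12,-1],[0,0,0],0],[[0.05,-0.12,-1],[0,0,0],0],[[0.05,-0.11,-1],[0,0,0],0],[[0,0,-1],[0,0,0],0],[[0,0,-1],[0,0,0],0]]}' 40
python3 -m pendant '{"series": [[[0,0,-0.9],[0,0,0],0],[[0,0,-0.6],[0,0,0],0],[[0,0,-0.36],[0,0,0],0],[[0,0,0],[0,0,0],0.3],[[0,0,0],[0,0,0],0.5]]}'
```

```text
t: 4.65
tool_pos: [492.8, -325.3, 104.6]
eef_rot: [0.543, 0.84, 0.0, 0.0]
wrist_force: [0.6, -0.8, -0.5]
finger_gap: 93.9
gripper_force: 0.0
t: 5.07
tool_pos: [492.9, -325.5, 59.4]
eef_rot: [0.543, 0.84, 0.0, 0.0]
wrist_force: [-0.1, -0.8, 0.0]
finger_gap: 83.7
gripper_force: 0.0
```

```bash
python3 -m pendant '{"series": [[[0,-0.02,-0.04],[0,0,0],0.6],[[0,0,0],[0,0,0],0.6],[[0,0,0],[0,0,0],0.64],[[0,0,0],[0,0,0],0.7],[[0,0,0],[0,0,0],0.75]]}' 40
python3 -m pendant '{"series": [[[0,0,0],[0,0,0],0.9],[[0,0,0],[0,0,0],1],[[0,0,0],[0,0,0],1],[[0,0,0],[0,0,0],1],[[0,0,0],[0,0,0],1]]}' 40
```

```text
t: 5.48
tool_pos: [492.9, -326.3, 58.5]
eef_rot: [0.543, 0.84, -0.0, 0.0]
wrist_force: [0.2, 0.1, 0.3]
finger_gap: 50.7
gripper_force: 0.0
t: 5.9
tool_pos: [492.5, -326.2, 58.0]
eef_rot: [0.543, 0.84, -0.0, -0.0]
wrist_force: [-0.3, -0.6, 1.4]
finger_gap: 31.4
gripper_force: 40.0
```

```bash
python3 -m pendant '{"series": [[[0,0,0.3],[0,0,0],1],[[0,0,0.6],[0,0,0],1],[[0,0,1],[0,0,0],1],[[0,0,1],[0,0,0],1],[[0,0,1],[0,0,0],1]]}'
python3 -m pendant '{"series": [[[0,0,1],[0,0,0.4],1],[[0.04,0.5,0.3],[0,0,0.8],1],[[0.04,0.5,0],[0,0,0.8],1],[[0.04,0.5,0],[0,0,0.8],1],[[0.04,0.5,0],[0,0,0.8],1]]}'
python3 -m pendant '{"series": [[[0.04,0.6,0],[0,0,0.8],1],[[0.04,0.6,0],[0,0,0.8],1],[[0.04,0.6,0],[0,0,0.8],1],[[0.04,0.6,0],[0,0,0.8],1],[[0.04,0.6,0],[0,0,0.8],1]]}'
python3 -m pendant '{"series": [[[0.04,0.6,0],[0,0,0.8],1],[[0.04,0.6,0],[0,0,0.8],1],[[0.04,0.6,0],[0,0,0.8],1],[[0.04,0.6,0],[0,0,0.8],1],[[0.04,0.31,0],[0,0,1],1]]}'
```

```text
t: 6.32
tool_pos: [492.2, -325.6, 156.1]
eef_rot: [0.543, 0.84, 0.0, -0.001]
wrist_force: [-0.1, 0.5, -2.2]
finger_gap: 31.2
gripper_force: 40.0
t: 6.73
tool_pos: [496.5, -275.4, 188.2]
eef_rot: [0.403, 0.915, 0.0, -0.0]
wrist_force: [0.2, -0.1, -1.9]
finger_gap: 31.2
gripper_force: 40.0
t: 7.15
tool_pos: [501.3, -200.1, 187.8]
eef_rot: [0.238, 0.971, 0.0, -0.0]
wrist_force: [0.2, -0.2, -2.3]
finger_gap: 31.3
gripper_force: 40.0
t: 7.57
tool_pos: [506.2, -131.6, 187.8]
eef_rot: [0.056, 0.998, 0.0, -0.0]
wrist_force: [0.1, -0.2, -1.0]
finger_gap: 31.4
gripper_force: 40.0
```

```bash
python3 -m pendant '{"series": [[[0.05,-0.08,-0.3],[0,0,0],1],[[0,0,-0.5],[0,0,0],1],[[0,0,-0.5],[0,0,0],1],[[0,0,-0.3],[0,0,0],1],[[0,0,-0.2],[0,0,0],1]]}'
python3 - <<'E'
from h import *
s=r.sense(); print(s["tool_pos"],s["wrist_force"],s["ft_torque"])
ims=[]
c=r.read_camera("scene"); a=cv2.resize(c["img"][200:310,220:315],None,fx=5,fy=5,interpolation=cv2.INTER_CUBIC)
cv2.imwrite("pics/s2.png",a)
E
```

```text
t: 7.98
tool_pos: [506.6, -135.3, 140.4]
eef_rot: [0.06, 0.998, 0.001, -0.002]
wrist_force: [0.0, 0.6, -1.8]
finger_gap: 31.5
gripper_force: 40.0
[ 506.58198142 -135.32517716  140.41561227] [ 0.03522813  0.6470661  -1.79768569] [-0.0051027   0.06722444 -0.01076276]
```

View pics/s2.png

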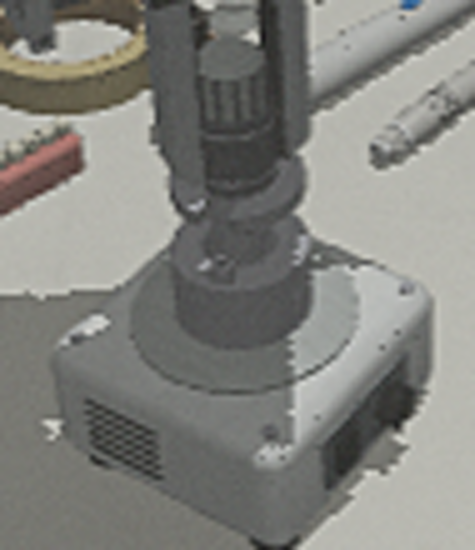

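The scene crop shows the shank tip entering the bore upright, with the dogs at (215,265) and (300,245). I lower gently to the dog level.

```bash
python3 -m pendant '{"series": [[[0,0,0],[0,0,0],1],[[0,0,-0.15],[0,0,0],1],[[0,0,-0.15],[0,0,0],1],[[0,0,-0.1],[0,0,0],1],[[0,0,-0.1],[0,0,0],1]]}'
python3 -c "
from h import *
s=r.sense(); print(s['ft_torque'],s['tool_pos'],Ro.from_quat(s['eef_rot']).as_matrix()[:,2])"
```

```text
t: 8.45
tool_pos: [507.9, -135.4, 130.4]
eef_rot: [0.059, 0.998, 0.0, 0.0]
wrist_force: [-0.1, 1.3, -1.2]
finger_gap: 31.3
gripper_force: 40.0
[0.12515137 0.18426234 0.04090184] [ 507.89536752 -135.36160848  130.37832476] [ 6.17273767e-05  4.70910039e-05 -9.99999997e-01]
```

```bash
python3 -m pendant '{"series": [[[0,0.04,0],[0,0,0],1],[[0,0.03,0],[0,0,0],1],[[0,0,0],[0,0,0],1],[[0,0,-0.03],[0,0,0],1],[[0,0,-0.03],[0,0,0],1]]}'
python3 -c "
from h import *
s=r.sense(); print(s['ft_torque'])"
python3 -m pendant '{"series": [[[0,0,-0.03],[0,0,0],1],[[0,0,-0.03],[0,0,0],1],[[0,0,-0.03],[0,0,0],1],[[0,0,-0.03],[0,0,0],1],[[0,0,0],[0,0,0],1]]}'
python3 -c "
from h import *
s=r.sense(); print(s['ft_torque'])"
```

```text
t: 8.87
tool_pos: [508.1, -133.7, 129.2]
eef_rot: [0.059, 0.998, -0.0, 0.0]
wrist_force: [0.3, 0.1, -1.9]
finger_gap: 31.3
gripper_force: 40.0
[ 0.00646858  0.03481145 -0.00119157]
t: 9.28
tool_pos: [507.7, -133.6, 125.8]
eef_rot: [0.059, 0.998, 0.0, -0.0]
wrist_force: [-1.4, -0.0, -1.1]
finger_gap: 31.4
gripper_force: 40.0
[-0.01107374  0.13295779 -0.01493618]
```

```bash
python3 -m pendant '{"series": [[[-0.04,0,0],[0,0,0],1],[[0,0,-0.03],[0,0,0],1],[[0,0,-0.03],[0,0,0],1],[[0,0,-0.03],[0,0,0],1],[[0,0,0],[0,0,0],1]]}'
python3 -c "
from h import *
s=r.sense(); print(s['ft_torque'])"
python3 -m pendant '{"series": [[[0,0,-0.02],[0,0,0],1],[[0,0,-0.02],[0,0,0],1],[[0,0,-0.02],[0,0,0],1],[[0,0,0],[0,0,0],1],[[0,0,0],[0,0,0],1]]}'
python3 -c "
from h import *
s=r.sense(); print(s['ft_torque'])"
```

```text
t: 9.7
tool_pos: [506.8, -133.5, 123.5]
eef_rot: [0.059, 0.998, 0.0, -0.0]
wrist_force: [-0.8, 0.1, -3.0]
finger_gap: 31.5
gripper_force: 40.0
[0.05715176 0.03061242 0.03847255]
t: 10.12
tool_pos: [507.1, -133.7, 122.5]
eef_rot: [0.059, 0.998, -0.0, 0.0]
wrist_force: [0.0, -0.1, -0.2]
finger_gap: 31.5
gripper_force: 40.0
[ 0.08420793  0.0337327  -0.01037271]
```

```bash
python3 -m pendant '{"series": [[[0,0,-0.02],[0,0,0],1],[[0,0,-0.02],[0,0,0],1],[[0,0,0],[0,0,0],1],[[0,0,0],[0,0,0],1],[[0,0,0],[0,0,0],1]]}'
python3 -c "
from h import *
s=r.sense(); print(s['ft_torque'],s['tool_pos'])"
```

```text
t: 10.53
tool_pos: [506.6, -133.7, 120.9]
eef_rot: [0.059, 0.998, -0.0, -0.0]
wrist_force: [-2.2, -1.2, -1.6]
finger_gap: 31.7
gripper_force: 40.0
[-0.31769567  0.20610279  0.06727325] [ 506.60303395 -133.7172966   120.90132143]
```

```bash
python3 -m pendant '{"series": [[[-0.03,-0.02,0],[0,0,0],1],[[0,0,-0.02],[0,0,0],1],[[0,0,-0.02],[0,0,0],1],[[0,0,0],[0,0,0],1],[[0,0,0],[0,0,0],1]]}'
python3 -c "
from h import *
s=r.sense(); print(s['ft_torque'],s['tool_pos'])"
python3 -m pendant '{"series": [[[0,0,-0.02],[0,0,0],1],[[0,0,-0.02],[0,0,0],1],[[0,0,0],[0,0,0],1],[[0,0,0],[0,0,0],1],[[0,0,0],[0,0,0],1]]}'
python3 -c "
from h import *
s=r.sense(); print(s['ft_torque'],s['tool_pos'])"
```

```text
t: 10.95
tool_pos: [506.1, -134.0, 120.1]
eef_rot: [0.059, 0.998, 0.0, -0.0]
wrist_force: [0.5, 0.7, -2.3]
finger_gap: 31.3
gripper_force: 40.0
[-0.01504893 -0.04387422  0.03348932] [ 506.12333491 -134.01921589  120.11796471]
t: 11.37
tool_pos: [506.5, -134.2, 119.9]
eef_rot: [0.059, 0.998, -0.0, 0.0]
wrist_force: [-1.4, 0.4, 4.1]
finger_gap: 31.1
gripper_force: 40.0
[ 0.37192762  0.38414195 -0.01167929] [ 506.48175185 -134.17391766  119.89693363]
```

```bash
python3 -m pendant '{"series": [[[-0.02,0,-0.02],[0,0,0],1],[[0,0,-0.02],[0,0,0],1],[[0,0,0],[0,0,0],1],[[0,0,0],[0,0,0],1],[[0,0,0],[0,0,0],1]]}'
python3 -c "
from h import *
s=r.sense(); print(s['ft_torque'],s['tool_pos'])"
```

```text
t: 11.78
tool_pos: [506.1, -134.2, 118.5]
eef_rot: [0.059, 0.998, -0.0, 0.001]
wrist_force: [0.7, 2.7, 4.3]
finger_gap: 31.2
gripper_force: 40.0
[ 0.4734938  -0.1661816  -0.00994557] [ 506.10578663 -134.17452032  118.48455866]
```

```bash
python3 -m pendant '{"series": [[[0,0,-0.02],[0,0,0],1],[[0,0,-0.01],[0,0,0],1],[[0,0,0],[0,0,0],1],[[0,0,0],[0,0,0],1],[[0,0,0],[0,0,0],1]]}'
python3 -c "
from h import *
s=r.sense(); print(s['ft_torque'],s['tool_pos'])"
```

```text
t: 12.2
tool_pos: [505.9, -134.1, 117.6]
eef_rot: [0.059, 0.998, -0.0, 0.0]
wrist_force: [1.9, 2.4, 2.8]
finger_gap: 31.4
gripper_force: 40.0
[ 0.45151957 -0.44856348  0.0247469 ] [ 505.93021548 -134.13693196  117.55732968]
```

```bash
python3 -m pendant '{"series": [[[0.02,0.03,0],[0,0,0],1],[[0,0,-0.02],[0,0,0],1],[[0,0,-0.01],[0,0,0],1],[[0,0,0],[0,0,0],1],[[0,0,0],[0,0,0],1]]}'
python3 -c "
from h import *
s=r.sense(); print(s['ft_torque'],s['tool_pos'])"
```

```text
t: 12.62
tool_pos: [506.1, -133.9, 116.8]
eef_rot: [0.059, 0.998, -0.001, 0.0]
wrist_force: [0.1, -2.2, 3.5]
finger_gap: 31.6
gripper_force: 40.0
[-0.49480331 -0.20610315 -0.01235525] [ 506.12027468 -133.91465401  116.76668018]
```

```bash
python3 -m pendant '{"series": [[[0,0,-0.02],[0,0,0],1],[[0,0,-0.01],[0,0,0],1],[[0,0,0],[0,0,0],1],[[0,0,0],[0,0,0],1],[[0,0,0],[0,0,0],1]]}'
python3 -c "
from h import *
s=r.sense(); print(s['ft_torque'],s['tool_pos'])"
```

```text
t: 13.03
tool_pos: [506.2, -133.8, 116.1]
eef_rot: [0.059, 0.998, -0.001, 0.0]
wrist_force: [-0.0, -3.7, 4.0]
finger_gap: 31.3
gripper_force: 40.0
[-1.03789672 -0.09063161 -0.00701986] [ 506.16400879 -133.8496198   116.08576073]
```

Lateral −3.7 N in y, so I shift back by 0.4 mm and go on down until the flange bears.

```bash
python3 -m pendant '{"series": [[[0,-0.016,0],[0,0,0],1],[[0,0,-0.01],[0,0,0],1],[[0,0,-0.01],[0,0,0],1],[[0,0,0],[0,0,0],1],[[0,0,0],[0,0,0],1]]}'
python3 -c "
from h import *
s=r.sense(); print(s['ft_torque'],s['tool_pos'])"
```

```text
t: 13.45
tool_pos: [506.2, -133.9, 116.0]
eef_rot: [0.059, 0.998, -0.0, -0.0]
wrist_force: [-1.9, -2.8, 7.3]
finger_gap: 31.2
gripper_force: 40.0
[-0.6556178   0.14795265  0.00636393] [ 506.19330674 -133.92389298  115.95489057]
```

```bash
python3 -m pendant '{"series": [[[0,0,-0.01],[0,0,0],1],[[0,0,-0.01],[0,0,0],1],[[0,0,0],[0,0,0],1],[[0,0,0],[0,0,0],1],[[0,0,0],[0,0,0],1]]}'
python3 -c "
from h import *
s=r.sense(); print(s['ft_torque'],s['tool_pos'])"
```

```text
t: 13.87
tool_pos: [506.3, -133.9, 115.9]
eef_rot: [0.059, 0.998, -0.0, -0.0]
wrist_force: [-3.0, -3.4, 8.7]
finger_gap: 30.9
gripper_force: 40.0
[-0.53143679  0.44158024  0.073171  ] [ 506.2584086  -133.92994633  115.92539131]
```

```bash
python3 -m pendant '{"series": [[[-0.015,-0.015,0],[0,0,0],1],[[0,0,-0.01],[0,0,0],1],[[0,0,-0.01],[0,0,0],1],[[0,0,0],[0,0,0],1],[[0,0,0],[0,0,0],1]]}'
python3 -c "
from h import *
s=r.sense(); print(s['ft_torque'],s['tool_pos'])"
```

```text
t: 14.28
tool_pos: [506.2, -134.0, 115.9]
eef_rot: [0.059, 0.998, 0.0, 0.0]
wrist_force: [-1.7, -0.5, 11.2]
finger_gap: 31.4
gripper_force: 40.0
[-0.24719853  0.45051715 -0.0004892 ] [ 506.23232051 -133.98217632  115.89110892]
```

```bash
python3 -m pendant '{"series": [[[0,0,-0.015],[0,0,0],1],[[0,0,-0.015],[0,0,0],1],[[0,0,0],[0,0,0],1],[[0,0,0],[0,0,0],1],[[0,0,0],[0,0,0],1]]}'
python3 - <<'E'
from h import *
s=r.sense(); print(s['ft_torque'],s['tool_pos'])
c=r.read_camera("scene"); a=cv2.resize(c["img"][205:290,225:315],None,fx=6,fy=6,interpolation=cv2.INTER_CUBIC)
cv2.imwrite("pics/s3.png",a)
E
```

```text
t: 14.7
tool_pos: [506.3, -134.0, 115.9]
eef_rot: [0.059, 0.998, 0.0, 0.0]
wrist_force: [-4.6, 0.6, 16.8]
finger_gap: 31.3
gripper_force: 40.0
[-0.03705607  0.80579801 -0.01071469] [ 506.26442962 -133.98336831  115.86215542]
```

View pics/s3.png

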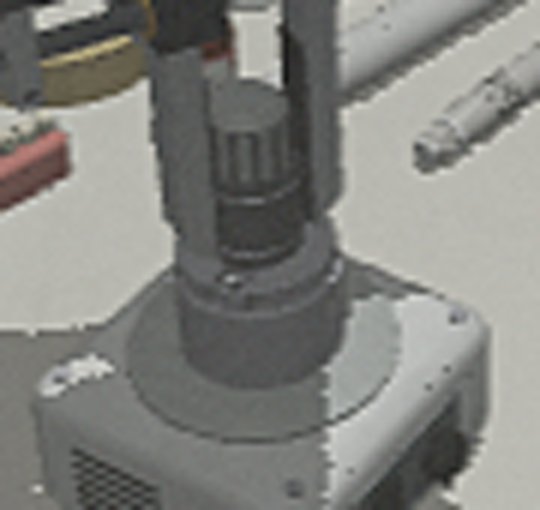

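The crop shows the flange seated on the nose with a dog in its slot at (233,283). A hard stop at z 115.9 matches home. I unload, then open.

```bash
python3 -m pendant '{"series": [[[-0.015,0,0.02],[0,0,0],1],[[0,0,0.02],[0,0,0],1],[[0,0,0.01],[0,0,0],1],[[0,0,0],[0,0,0],1],[[0,0,0],[0,0,0],1]]}'
python3 -c "
from h import *
s=r.sense(); print(s['ft_torque'],s['tool_pos'])"
```

```text
t: 15.17
tool_pos: [506.2, -134.0, 116.0]
eef_rot: [0.059, 0.998, 0.0, 0.001]
wrist_force: [1.2, -1.8, 7.8]
finger_gap: 31.4
gripper_force: 40.0
[-0.31487236 -0.11268665  0.02111603] [ 506.20631183 -133.97748338  115.95106508]
```

```bash
python3 -m pendant '{"series": [[[0,-0.01,0.02],[0,0,0],1],[[0,0,0.005],[0,0,0],1],[[0,0,0],[0,0,0],0.6],[[0,0,0],[0,0,0],0.5],[[0,0,0],[0,0,0],0.4]]}' 10
python3 -m pendant '{"series": [[[0,0,0],[0,0,0],0.3],[[0,0,0],[0,0,0],0.2],[[0,0,0],[0,0,0],0.1],[[0,0,0],[0,0,0],0],[[0,0,0],[0,0,0],0]]}'
python3 -m pendant '{"series": [[[0,0,0.2],[0,0,0],0],[[0,0,0.6],[0,0,0],0],[[0,0,1],[0,0,0],0],[[0,0,1],[0,0,0],0],[[0,0,1],[0,0,0],0]]}'
python3 -m pendant '{"series": [[[0,0,1],[0,0,0],0],[[0,0,1],[0,0,0],0],[[0,0,1],[0,0,0],0],[[0,0,0.5],[0,0,0],0],[[0,0,0],[0,0,0],0]]}'
python3 - <<'E'
from h import *
c,M,s=wcam(); cv2.imwrite("pics/w3o.png",np.hstack([ortho(c,M,507,-134,110),cv2.resize(r.read_camera("scene")["img"][195:295,225:315],(324,360),interpolation=cv2.INTER_CUBIC)]))
for n in ("scene","top"):
    c=r.read_camera(n); P=world(c)
    m=(abs(P[...,0]-507)<16)&(abs(P[...,1]+134)<16)&(P[...,2]>150); Q=P[m]; print(n,len(Q),[np.percentile(Q[:,2],[50,90,99]).round(1),np.median(Q,0).round(1)] if len(Q) else '')
E
```

```text
t: 15.58
tool_pos: [504.0, -133.5, 114.2]
eef_rot: [0.059, 0.998, 0.001, -0.002]
wrist_force: [-0.0, -0.4, -0.5]
finger_gap: 47.3
gripper_force: 0.0
t: 16.0
tool_pos: [505.3, -134.4, 115.5]
eef_rot: [0.059, 0.998, 0.0, -0.0]
wrist_force: [0.9, 0.2, -0.4]
finger_gap: 80.8
gripper_force: 0.0
t: 16.42
tool_pos: [505.2, -134.3, 211.9]
eef_rot: [0.059, 0.998, 0.0, -0.0]
wrist_force: [-0.4, 0.2, 0.1]
finger_gap: 94.2
gripper_force: 0.0
t: 16.83
tool_pos: [506.8, -135.1, 302.0]
eef_rot: [0.059, 0.998, -0.001, 0.003]
wrist_force: [-0.4, -0.5, 0.6]
finger_gap: 93.7
gripper_force: 0.0
scene 424 [array([438.1, 467.2, 476.3]), array([ 510.6, -124.2,  438.1])]
top 1117 [array([614.6, 616. , 616.8]), array([ 507.3, -134.3,  614.6])]
```

View pics/w3o.png

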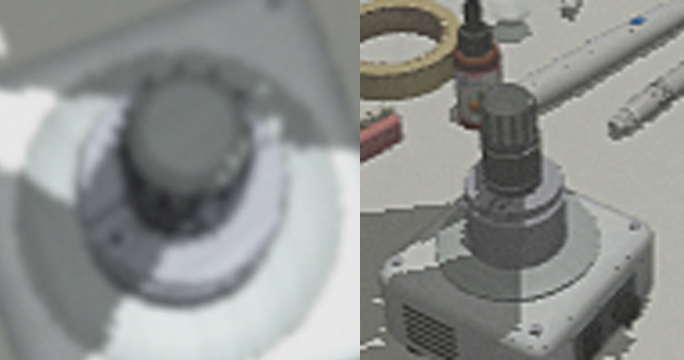

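The arbor stands upright with its flange on the nose, and a dog shows in its slot at (115,238). I check the head height (168 mm is home), then hand in.

```bash
python3 - <<'E'
from h import *
P=world(r.read_camera("scene"))
m=(abs(P[...,0]-507)<16)&(abs(P[...,1]+134)<16)&(P[...,2]>112)&(P[...,2]<200); Q=P[m]; t=Q[Q[:,2]>np.percentile(Q[:,2],75)]
print(len(Q),np.percentile(Q[:,2],[50,80,90,95]).round(1))
h=np.percentile(Q[:,2],90)
if 164<h<171.5: print(r.close_job())
E
```

```text
427 [146.  164.9 167.6 168.2]
the job is handed in; nothing more can be done
None
```

The arbor is fitted in the trimmer spindle with its slots over the drive dogs, pressed home and released (peak push about 19 N, head top measured at 168 mm as it should be), and the job is handed in at about 17 s.

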